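# Seat a vial cap in the cam press

### The job

Seat the cap of the vial that stands in the small cap press. First push the press's sprung hold-down arm down over the vial until it clicks into its detent and stays down by itself when you take your fingers off; then swing the cam lever up by its handle to the point where the vial platform is lifted highest (the lever stands straight up, square to the base), so that the cap is squeezed against the pad. Finish while still holding the lever there, for it springs back if let go; keep the vial upright in its nest and do not disturb the bottle, dish and vial standing beside the press.

Things in the scene. Friction and masses are not known exactly. Their poses are not given: they have to be found in the camera images.
- press: Cap press of grey painted and bare metal, fixed to the table: base 84 mm (its x) by 140 mm (its y: from -76 to +64 mm), 10 mm thick. Origin on the table under the vial; z up; its x points roughly away from the robot (heading varies by up to 0.3 rad), its y to the left. A post 152 mm high and 33 mm wide stands at y = -55 mm; the platform is 54 mm square, its top 71 mm up at rest, 80 mm at full lift, with a 7 mm high round nest for the vial.
- hold_arm (a joint): Hinge of the hold-down arm, rad: 0 = open, tilted 0.5 rad up (sprung to here); 0.5 = level, fully down against its stop. It pivots about the press's x axis direction through pivot, its free end swinging down and away to +y. Pressing it takes about 10 N at the paddle at first, falling to nothing at 0.3 rad; past that it snaps down into its detent by itself and is held there with about 6 N.
- pivot (a point): Pivot of the hold-down arm, 142 mm above the table at the top of the post; axes as those of the press.
- paddle_top (a point): Centre of the top face of the round black paddle, 32 mm across, on the free end of the hold-down arm: the place to push down. It lies 113 mm from the pivot along the arm and 13 mm above the arm's centre line. Its z is normal to the face; its y points outward along the arm. The steel arm itself is 18 mm wide and 9 mm thick.
- cam_lever (a joint): Hinge of the cam lever, rad: 0 = rest, lever leaning 1.2 rad from upright towards the press's -y side (sprung to here); 1.2 = lever straight up, platform at its highest lift of 9 mm; beyond that, up to 1.9, the platform sinks again. Grows as the handle rises and moves towards +y. The return spring needs about 2 to 4 N at the handle. It has no detent: let go, it falls back.
- shaft (a point): Point on the axis of the cam shaft (which runs along the press's x), 36 mm above the table, in the same plane across the shaft as handle_mid; axes as those of the press. The handle goes round this point at a radius of 75 mm.
- handle_mid (a point): Grip point, near the middle of the free part of the lever's black round handle: a bar 16 mm in diameter (19 mm at its outer end), 50 mm long, parallel to the press's x, sticking out 45 to 95 mm from the press's centre plane on the far (+x) side. Its z points outward along the lever, away from the shaft. Pinch it from above across the press's y, with nothing below it but the table; it turns freely about its own axis, so the fingers need not tilt with the lever.
- lever_handle: The black round handle of the cam lever, which turns freely on its pin about its own axis; origin where the handle's axis crosses the press's centre plane, 75 mm from the shaft.
- platform (a joint): Lift of the vial platform, m: 0 at rest, about 0.009 at the highest lift.
- pad: Black rubber pad, 22 mm across, under the hold-down arm above the vial; origin at the centre of its underside. Sprung: pushed in about 4 mm (about 7 N) by the vial cap when the arm is down and the lift is highest.
- vial_mid (a point): Centre (half-way up) of the white-capped vial in the nest of the platform, 25 mm across, 47 mm tall, loose; z along its axis. It stays where it is.
- sample_vial: The same white-capped vial; origin at the centre of its underside.
- buffer_bottle: Bystander: white plastic bottle with blue cap, 39 mm across, 80 mm tall, left of the press; origin under its centre.
- spare_vial: Bystander: red-capped vial, 25 mm across, 47 mm tall, left of the press; origin under its centre.
- petri_dish: Bystander: shallow round lidded dish, clear to whitish, 62 mm across, 15 mm high, right of the press; origin under its centre.
Things that resemble listed ones, but are neither listed nor needed, are in the scene too. What is shaped like the sample_vial but black is not meant.

How it is judged (in metres and radians):
On the way, in this order (a step that is already met when the one before it is completed fails the run):
1. the hold-down arm is down in its detent and stays there untouched, the cam lever still low (value of joint hold_arm above 0.46 rad and contact force between each of the arm, the fingers and hold_arm below 0.3 N and value of joint cam_lever below 0.4 rad), for 0.2 s.
2. the cam lever stands at its highest lift, with the cap squeezed against the pad (value of joint cam_lever between 1.05 and 1.35 rad and contact force between sample_vial and pad above 3 N), for 0.2 s.
At the end, for the whole second after the job is handed in: Hold-down arm latched (within 0.04 rad of its stop), no finger on it; fingers hold the lever handle (over 0.5 N) at rest within 0.15 rad of straight up, platform lifted over 8.2 mm; vial upright (0.12 rad), pressing the pad with over 3 N (all of step 2 and value of joint hold_arm above 0.46 rad and velocity of joint cam_lever between -0.1 and 0.1 rad/s and value of joint platform above 0.0082 m and contact force between the fingers and lever_handle above 0.5 N and contact force between the fingers and hold_arm below 0.3 N and angle between vial_mid's own z axis and vertical below 0.12 rad); the arm keeps its last pose, push and grip.
It fails at once if the vial leaves its nest or tips (angle between vial_mid's own z axis and vertical above 0.4 rad or horizontal distance between sample_vial and press above 0.015 m).
It fails at once if a bystander is pushed about (distance of any of buffer_bottle, spare_vial, petri_dish from where it was at the start of the episode above 0.02 m).
It also fails if it takes over 43 s, if anything falls off the work surface, if the arm or the gripper's body presses on something with over 40 N, if the wrist force passes 120 N, or if a joint passes its speed limit or range.

### The arm

A 6-joint arm with a two-finger parallel gripper is mounted at the origin on a cart in front of the work surface, level with it; the furniture and walls round the work are solid. World frame = base frame: x ahead of the robot, y to its left, z up, the work surface at z = 0. Lengths are in m, angles in degrees, forces in N, time in s.
With the tool pointing down it reaches from about 0.25 to 0.725 m from the base axis. Payload 9.7 kg.
Tool frame: the origin (TCP) lies at the very end of the fingers, on their centre line; the grasp point (between the pads) lies 19 mm behind it; z points along the fingers, y is the direction in which the jaws open and shut (so a half turn about z gives the same grasp; the last joint's range is limited). The gripper opens to 85 mm and grips with 20 to 120 N. Pads are 22 mm wide; open, the fingers measure 114 mm over their backs; the gripper's body (76 mm by 85 mm) begins 54 mm behind the grasp point. The pads swing forward as they close: fully open they stand 13 mm farther back than shut.
Start: joints at [-73.682, 4.979, 10.078, 95.1, 0, 90], TCP at [0.155, -0.528, 0.203] pointing down, gripper open.
Joint ranges: [-179.16, 179.16], [-48.56, 103.87], [-65.8, 70.77], [-126.05, 130.52], [-82.76, 87.17], [-180, 180]. Speed limits (degrees/s): [127.2, 127.2, 147.25, 180, 180, 180].

### API

Orientations are given as [roll, pitch, yaw] about the fixed x, y, z axes, in that order (R = Rz(yaw) Ry(pitch) Rx(roll)).
In Python, from workcell import bot gives the robot as it stands. The module is installed in compiled form; this text tells all that it offers.
- The arm moves only by the tool step_arm, never from a script. Its arguments are lists of equal length, an entry for each row: "dr": the turn, a rotation vector about the tool's x, y, z in rad, a list of three; "xyz": the shift along the tool's x, y, z in units of 40 mm (1.0 is 40 mm), a list of three; "gripper": the opening, from 0 (shut) to 1 (fully open). In form: {"dr": [[wx, wy, wz], ...], "xyz": [[x, y, z], ...], "gripper": [gripper, ...]}. A call has exactly 8 rows; each row is the pose to reach, as a shift and turn from the pose commanded when the call began, along the tool's axes at that moment; what a row does not reach only later rows make up. A row lasts 1/10 s, in which the tool goes at most 50 mm and 8.59 degrees, less where a joint would pass 70% of its speed; a pose out of reach is approached as far as the arm can. A call with a gripper value outside its range is refused whole. The fingers move at their own pace and stop on an object; "squeeze" is the grip in N (left out, the last holds). Time passes only in rows, so rows that repeat a pose let the fingers close, or fill a call up. It gives the time, the measured TCP pose, the force and the opening at its end, in the units of the state.
- bot.get_obs(): the state, without advancing time (a new reading comes with each control period).
- bot.camera(name): name is "scene" or "side" or "wrist"; returns a dict with "image" (480x640x3 uint8, red, green, blue), "camera_matrix" (3x3 intrinsics, pixels), "k1" (the pictures are not rectified: a ray, as slopes to the right and down, at radius r is drawn at 1 + k1 r^2 times it, then the intrinsics apply), "R" (3x3) and "t" (3): a world point X has camera coordinates R X + t. Camera axes: x right, y down, z forward; pixel columns grow to the right and rows downward; lengths in m; the calibration is good to about 2 mm. A picture is of the moment at which its call begins. There is no depth.
- bot.job_done(): hands the job in, once; it reports no verdict.
Trained networks look in a picture, given as the dict that the camera call returned (one of the last four; its "shot" number tells which), for a name from the list of things; names that differ only in an ending like _2 or _b are one class to them, and where a whole thing is asked for, a point or a joint stands for the part that bears it (a point fixed in the world has none). Each returns a list of dicts, best first, with "p" (0 to 1); they miss things now and then, are a little off and sometimes report something else, mostly with a low value. They report only what shows in the picture. A call takes as long as a camera call. They do not tell look-alikes from the thing itself.
- bot.regions_of(picture, thing): "region" (480x640 bool, what is visible of it) and "box" ([centre column, centre row, width, height] in pixels, round what is visible of it).
The state is a dict: "time": time; "q": joint angles; "qd": joint speeds; "joint_efforts": joint torques, N m; "ee_pos": TCP position; "tcp_rot": TCP orientation; "wrist_force": force on the tool from outside, world axes, zero at the start; "torque": the same for the moment, N m; "opening": finger opening in m.
Only numpy, scipy, OpenCV 4.12 (cv2) and the standard library are available. Lean on these libraries where they do the work, as an engineer would, in place of code of your own. Each camera call takes 0.05 s, during which the arm holds its last target.

## Working session

There is one attempt and no reset: what is moved stays moved. The work goes in short steps, Python scripts to look and compute and a tool call to move; the robot and the scene stay as the last step left them, time stands still between calls to the robot, and variables do not carry over. Pictures are saved under pics/ and viewed, and the job is handed in when it is done.

Besides the shell and the picture viewer there is one more tool, called after "Emit:" as name(argument=value, ...), one argument or row to a line, values as JSON. step_arm: Moves the arm, as the interface text tells. Its arguments: {"type":"object","properties":{"dr":{"type":"array"},"xyz":{"type":"array"},"gripper":{"type":"array"},"squeeze":{"type":"number"}},"required":["dr","xyz","gripper"]}

```bash
mkdir -p pics; cat > h.py <<'E'
from workcell import bot
import numpy as np, cv2
def save(n,im): cv2.imwrite(f'pics/{n}.png',cv2.cvtColor(im,cv2.COLOR_RGB2BGR))
E
python3 - <<'E'
from h import *
o=bot.get_obs(); print(o)
for c in ['scene','side','wrist']:
    p=bot.camera(c); save(c+'0',p['image']); np.save(f'{c}0.npy',p,allow_pickle=True)
    print(c,p['camera_matrix'].tolist(),p['k1'],p['R'].tolist(),p['t'].tolist())
    if c!='wrist':
      for n in ['press','hold_arm','paddle_top','cam_lever','lever_handle','sample_vial','pad','buffer_bottle','spare_vial','petri_dish']:
        print(c,n,[(round(d['p'],2),np.round(d['box']).tolist()) for d in bot.regions_of(p,n)][:4])
E
```

```text
{'time': 0.0, 'q': array([-7.36811521e+01,  5.01049398e+00,  1.00350864e+01,  9.50996814e+01,
        2.28585053e-04,  9.00001304e+01]), 'qd': array([ 0.0915838 , -0.02290077, -0.06177224, -0.05403946, -0.03150386,
       -0.06491653]), 'joint_efforts': array([ 5.96605914e-04, -5.20390248e+01,  4.64801717e+01,  1.64824032e-02,
        3.10076564e-05, -2.91398692e-07]), 'ee_pos': array([ 0.15446715, -0.52758769,  0.20199457]), 'tcp_rot': array([-1.79924911e+02, -2.28413909e-04,  1.63187172e+01]), 'wrist_force': array([-0.92254309, -0.57316612,  0.16349161]), 'torque': array([-0.03450164,  0.02399739,  0.02888709]), 'opening': 0.08589556459153323}
scene [[590.4549609678475, 0.0, 329.32993603300355], [0.0, 590.4549609678475, 228.53559568417495], [0.0, 0.0, 1.0]] -0.0017244644140763108 [[-0.6443727297342401, -0.7645090378394417, 0.017598756679245268], [-0.5652908327106204, 0.4607088833136976, -0.6842467386032463], [0.5150049122369392, -0.450858354583407, -0.7290381913687141]] [0.3501330164044821, 0.37526047291313036, 0.9699769869864239]
scene press [(0.88, [405.0, 223.0, 73.0, 94.0]), (0
[... 1310 characters left out ...]
0])]
side sample_vial [(0.77, [402.0, 311.0, 12.0, 19.0])]
side pad [(0.66, [343.0, 285.0, 16.0, 19.0])]
side buffer_bottle [(0.8, [314.0, 289.0, 18.0, 32.0])]
side spare_vial [(0.73, [342.0, 286.0, 9.0, 20.0]), (0.33, [346.0, 311.0, 76.0, 123.0])]
side petri_dish [(0.91, [331.0, 423.0, 36.0, 37.0])]
wrist [[347.20787524786147, 0.0, 314.8492837735598], [0.0, 347.20787524786147, 242.10182445217546], [0.0, 0.0, 1.0]] 0.006050768776307043 [[0.2798221152628668, -0.9600514949855397, 0.0008430811614547071], [-0.913679066338686, -0.2660363076976203, 0.307270640838144], [-0.29477134790254217, -0.08675142628595177, -0.9516217959321188]] [-0.5509141775019112, -0.03944639215833925, 0.38133016855474433]
```

```bash
python3 - <<'E'
from h import *
a=cv2.imread('pics/scene0.png');b=cv2.imread('pics/side0.png')
cv2.imwrite('pics/s0c.png',cv2.resize(a[130:330,300:500],None,fx=3,fy=3,interpolation=cv2.INTER_CUBIC))
cv2.imwrite('pics/d0c.png',cv2.resize(b[230:450,270:470],None,fx=2.7,fy=2.7,interpolation=cv2.INTER_CUBIC))
E
```

```text
(no output)
```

View pics/scene0.png

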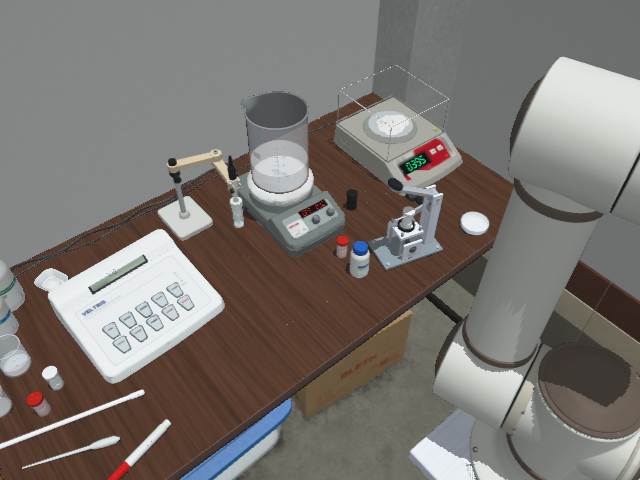

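View pics/side0.png

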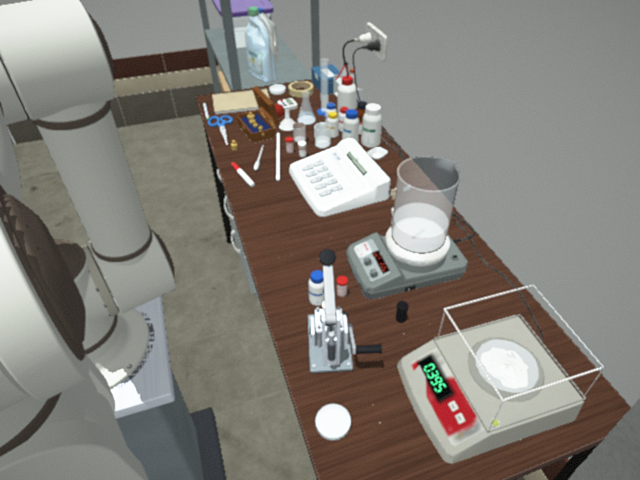

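```bash
sleep 0
```

```text
(no output)
```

View pics/s0c.png

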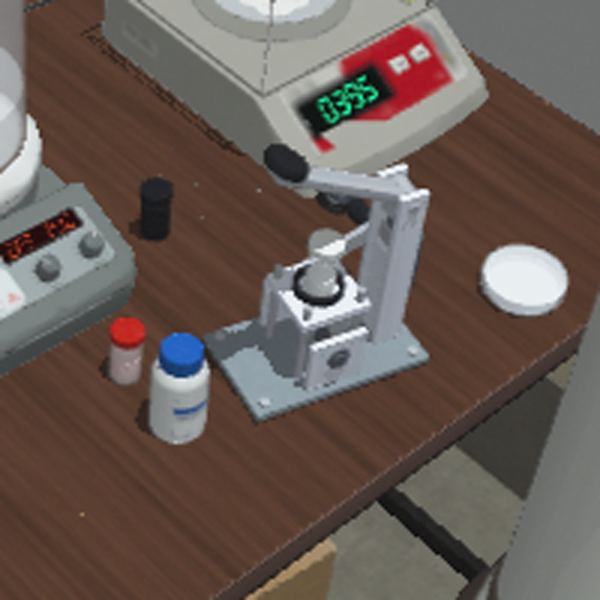

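View pics/d0c.png

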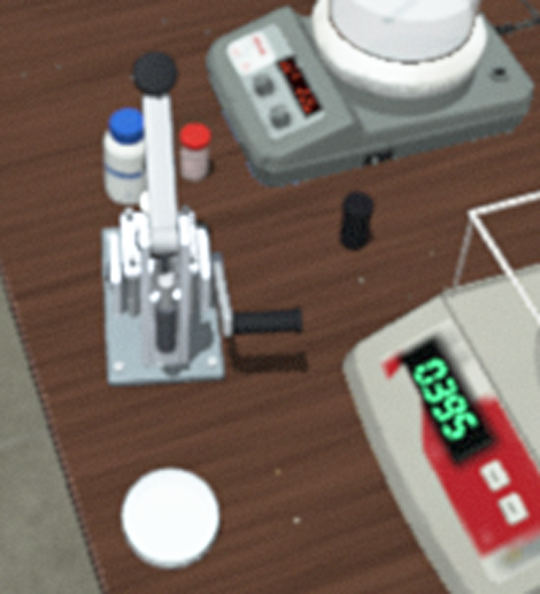

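```bash
cat >> h.py <<'E'
from scipy.optimize import least_squares
def proj(p,X):
    X=np.atleast_2d(X); c=X@p['R'].T+p['t']; s=c[:,:2]/c[:,2:]
    s=s*(1+p['k1']*(s**2).sum(1,keepdims=True)); K=p['camera_matrix']
    return s*[K[0,0],K[1,1]]+[K[0,2],K[1,2]]
def P2W(q,X):
    X=np.atleast_2d(X);c,s=np.cos(q[2]),np.sin(q[2])
    return np.c_[q[0]+c*X[:,0]-s*X[:,1],q[1]+s*X[:,0]+c*X[:,1],X[:,2]]
E
python3 - <<'E'
from h import *
ps=np.load('scene0.npy',allow_pickle=True).item();pd=np.load('side0.npy',allow_pickle=True).item()
S=[((-42,64,10),(386,269)),((-42,-76,10),(442.7,247.8)),((42,64,10),(369,241.7)),((0,38,207.6),(395.3,184))]
D=[((-42,-76,10),(310,371)),((42,-76,10),(353,370)),((-42,64,10),(308,315)),((0,38,207.6),(327.4,257)),((95,-70,63),(381.2,348.5)),((45,-70,63),(356,349))]
f=lambda q:np.r_[(proj(ps,P2W(q,np.array([a for a,_ in S])/1e3))-[b for _,b in S]).ravel(),(proj(pd,P2W(q,np.array([a for a,_ in D])/1e3))-[b for _,b in D]).ravel()]
r=least_squares(f,[0.4,-0.2,0.],loss='soft_l1'); print(r.x,np.round(r.fun,1).reshape(-1,2).tolist()) 
for i in range(1): 
    print(f(r.x).reshape(-1,2).round(1))
q=r.x; np.save('q.npy',q)
a=cv2.resize(cv2.imread('pics/scene0.png'),None,fx=1,fy=1);b=cv2.imread('pics/side0.png')
print(P2W(q,np.array([[0,38,207.6],[70,-70,63],[0,0,95]])/1e3))
for n,p,x0,y0,im in (('s',ps,300,130,a),('d',pd,270,230,b)):
    im=cv2.resize(im[y0:y0+220,x0:x0+200],None,fx=2.7,fy=2.7)
    for pt in [(-42,-76,10),(42,-76,10),(42,64,10),(-42,64,10),(0,38,207.6),(95,-70,63),(45,-70,63),(0,-55,152),(0,0,118)]:
        u=((proj(p,P2W(q,np.array(pt)/1e3))[0]-[x0,y0]+.5)*2.7).astype(int); cv2.circle(im,tuple(map(int,u)),3,(0,255,0),1)
    cv2.imwrite(f'pics/fit_{n}.png',im)
for n in 'sd': pass
A=cv2.imread('pics/fit_s.png');B=cv2.imread('pics/fit_d.png');m=np.hstack([A,B]);cv2.imwrite('pics/fit.png',cv2.resize(m,None,fx=.74,fy=.74))
E
```

```text
[ 0.47029916 -0.14693437 -0.27006939] [[0.6, -1.1], [1.3, -0.3], [-0.9, -1.3], [2.0, -2.7], [0.0, -0.3], [-0.0, -2.0], [-0.6, -1.0], [-0.2, -0.9], [0.2, -0.5], [-0.9, 0.6]]
[[ 0.6 -1.1]
 [ 1.3 -0.3]
 [-0.9 -1.3]
 [ 2.  -2.7]
 [ 0.  -0.3]
 [-0.  -2. ]
 [-0.6 -1. ]
 [-0.2 -0.9]
 [ 0.2 -0.5]
 [-0.9  0.6]]
[[ 0.4804375  -0.11031178  0.2076    ]
 [ 0.51908594 -0.23307292  0.063     ]
 [ 0.47029916 -0.14693437  0.095     ]]
```

View pics/fit.png

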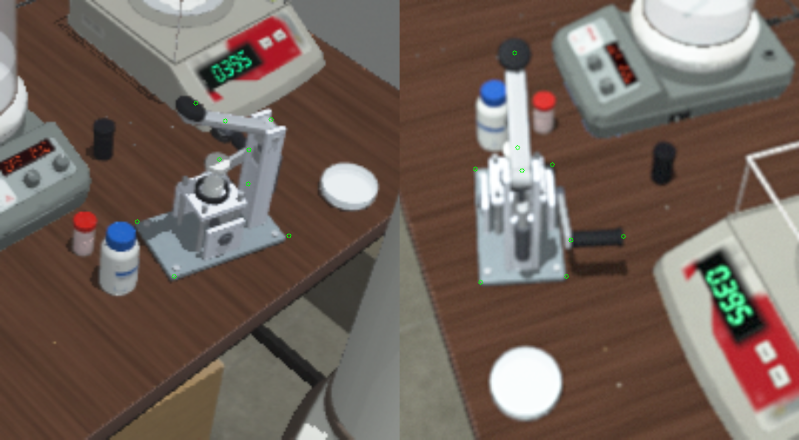

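```bash
cat >> h.py <<'E'
from scipy.spatial.transform import Rotation as Ro
def rot(rpy): return Ro.from_euler('xyz',rpy,degrees=True).as_matrix()
def steps(cmd,targets,yaws=None):
    "cmd=[x,y,z,yaw]; rows of targets [x,y,z,yaw] -> dr,xyz"
    R0=rot([180,0,cmd[3]])
    for t in targets:
        d=R0.T@(np.array(t[:3])-cmd[:3])/0.04
        dr=Ro.from_matrix(R0.T@rot([180,0,t[3]])).as_rotvec()
        print(np.round(dr,3).tolist(),np.round(d,3).tolist())
def apply(cmd,xyz,wz):
    R0=rot([180,0,cmd[3]]); return np.r_[np.array(cmd[:3])+R0@np.array(xyz)*0.04,cmd[3]-np.degrees(wz)]
E
python3 - <<'E'
from h import *
ps=np.load('scene0.npy',allow_pickle=True).item();pd=np.load('side0.npy',allow_pickle=True).item()
def ray(p,u,z):
    f=lambda w: (proj(p,[w[0],w[1],z])[0]-u); return least_squares(f,[.5,-.2]).x
q=np.load('q.npy')
c,s=np.cos(q[2]),np.sin(q[2])
for n,u,z in [('dish',(331,423),.01),('baltop front corner',(399,367),.04),('baltop left corner',(441,340),.04)]:
    w=ray(pd,u,z); d=w-q[:2]; print(n,w,[c*d[0]+s*d[1],-s*d[0]+c*d[1]])
cmd=[.155,-.528,.203,16.318]
t=P2W(q,[0,.040,.27])[0]; print(t)
steps(cmd,[[*t,-15.5]])
E
```

```text
dish [ 0.41239615 -0.32251114] [np.float64(-0.008960583208278916), np.float64(-0.18466095270160787)]
baltop front corner [ 0.56520726 -0.27575474] [np.float64(0.12583696550843562), np.float64(-0.09882961172699153)]
baltop left corner [ 0.67038066 -0.24803976] [np.float64(0.21980377284347266), np.float64(-0.04405915702499563)]
[ 0.48097109 -0.10838428  0.27      ]
[0.0, -0.0, 0.555] [10.768, -7.778, -1.675]
```

Emit:
step_arm(
  dr=[
    [0,0,0.07],
    [0,0,0.14],
    [0,0,0.21],
    [0,0,0.28],
    [0,0,0.35],
    [0,0,0.42],
    [0,0,0.49],
    [0,0,0.555],
  ],
  xyz=[
    [0.3,-0.2,-0.9],
    [1.1,-0.8,-1.7],
    [2,-1.4,-1.9],
    [2.9,-2.1,-1.9],
    [3.8,-2.7,-1.9],
    [4.7,-3.4,-1.9],
    [5.6,-4,-1.9],
    [6.4,-4.6,-1.9],
  ],
  gripper=[0,0,0,0,0,0,0,0],
  squeeze=30,
)

```text
time: 1.95
ee_pos: [0.3495, -0.2777, 0.2789]
tcp_rot: [180.0, -0.0, -15.6]
wrist_force: [0.6, -0.1, 0.5]
opening: -0.0001
```

```bash
python3 - <<'E'
from h import *
cmd=apply([.155,-.528,.203,16.318],[6.4,-4.6,-1.9],.555);print(cmd,bot.get_obs()['ee_pos'],bot.get_obs()['tcp_rot'])
q=np.load('q.npy');t=P2W(q,[0,.040,.255])[0]
steps(cmd,[[*t,-15.47]])
p=bot.camera('wrist');save('w1',p['image']);np.save('wrist1.npy',p,allow_pickle=True)
E
```

```text
[  0.34898942  -0.27948419   0.279      -15.48115763] [ 0.3494557  -0.27769085  0.27885356] [ 1.79991001e+02 -3.44718036e-02 -1.56324513e+01]
[0.0, 0.0, -0.0] [2.038, -5.003, 0.6]
```

View pics/w1.png

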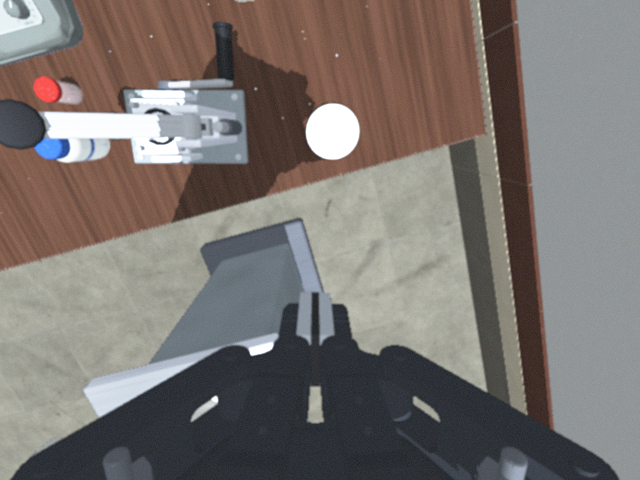

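```bash
cat > fit.py <<'E'
from h import *
ps=np.load('scene0.npy',allow_pickle=True).item();pd=np.load('side0.npy',allow_pickle=True).item();pw=np.load('wrist1.npy',allow_pickle=True).item()
S=[((-42,64,10),(386,269)),((-42,-76,10),(442.7,247.8)),((42,64,10),(369,241.7)),((0,38,207.6),(395.3,184))]
D=[((-42,-76,10),(310,371)),((42,-76,10),(353,370)),((-42,64,10),(308,315)),((0,38,207.6),(327.4,257)),((95,-70,63),(381.2,348.5)),((45,-70,63),(356,349))]
W=[((-42,-76,10),(247,163.5)),((42,-76,10),(245,89)),((0,38,207.6),(21,124)),((95,-70,63),(222,25)),((45,-70,63),(225,80))]
q0=np.load('q.npy'); w=lambda q,p,L:proj(p,P2W(q,np.array([a for a,_ in L])/1e3))-[b for _,b in L]
print('with old',w(q0,pw,W).round(1))
f=lambda q:np.r_[w(q,ps,S).ravel(),w(q,pd,D).ravel(),w(q,pw,W).ravel()]
r=least_squares(f,q0,loss='soft_l1');print(r.x);print(f(r.x).reshape(-1,2).round(1)); np.save('q1.npy',r.x)
q=r.x;print(P2W(q,np.array([[0,38,207.6],[70,-70,63],[0,0,95]])/1e3))
cmd=[.349,-.2795,.279,-15.47]
steps(cmd,[[*P2W(q,[0,.041,.255])[0],np.degrees(q[2])]])
E
python3 fit.py
```

```text
with old [[ 1.1  0.6]
 [-1.5  1.7]
 [-3.1  3.3]
 [ 1.1  0.8]
 [ 2.3  1.9]]
[ 0.47123406 -0.14723809 -0.26851991]
[[ 0.4 -1.5]
 [ 1.  -0.7]
 [-1.1 -1.6]
 [ 1.8 -3. ]
 [ 0.6 -0.3]
 [ 0.5 -2. ]
 [-0.2 -1. ]
 [ 0.3 -0.9]
 [ 0.7 -0.6]
 [-0.3  0.5]
 [ 1.1 -0.4]
 [-1.6  0.7]
 [-3.4  1.9]
 [ 0.9 -0.5]
 [ 2.2  0.7]]
[[ 0.48131564 -0.11059983  0.2076    ]
 [ 0.52015426 -0.23330094  0.063     ]
 [ 0.47123406 -0.14723809  0.095     ]]
[0.0, 0.0, -0.001] [2.062, -5.027, 0.6]
```

Emit:
step_arm(
  dr=[
    [0,0,0],
    [0,0,0],
    [0,0,0],
    [0,0,0],
    [0,0,0],
    [0,0,0],
    [0,0,0],
    [0,0,0],
  ],
  xyz=[
    [0.34,-0.84,0],
    [0.69,-1.68,0],
    [1.03,-2.5,0],
    [1.38,-3.35,0],
    [1.72,-4.2,0.2],
    [2.06,-5.03,0.4],
    [2.06,-5.03,0.6],
    [2.06,-5.03,0.6],
  ],
  gripper=[0,0,0,0,0,0,0,0],
)

```text
time: 2.8
ee_pos: [0.4779, -0.12, 0.2535]
tcp_rot: [-179.4, 0.1, -14.4]
wrist_force: [-0.2, -0.8, 0.4]
opening: 0.0002
```

```bash
python3 - <<'E'
from h import *
cmd=apply([.349,-.2795,.279,-15.47],[2.06,-5.03,.6],0);print(cmd,bot.get_obs()['ee_pos'])
q=np.load('q1.npy')
T=[]
for h in (0,.1,.2,.3,.4,.49):
    a=.5-h; T.append([*P2W(q,[0,-.055+.113*np.cos(a)-.013*np.sin(a),.142+.113*np.sin(a)+.013*np.cos(a)])[0],-15.47])
steps(cmd,T)
p=bot.camera('side');save('d2',p['image'][200:420,230:430].repeat(3,0).repeat(3,1)[:600])
p=bot.camera('scene');save('s2',p['image'][130:330,300:500].repeat(3,0).repeat(3,1))
A=cv2.imread('pics/d2.png');B=cv2.imread('pics/s2.png');cv2.imwrite('pics/c2.png',cv2.resize(np.hstack([A,B]),(800,400)))
E
```

```text
[  0.48208151  -0.10756829   0.255      -15.47      ] [ 0.47788576 -0.12002681  0.25346699]
[0.0, 0.0, 0.0] [0.002, 0.08, 1.185]
[0.0, 0.0, 0.0] [0.002, -0.072, 1.426]
[0.0, 0.0, 0.0] [0.001, -0.2, 1.68]
[0.0, 0.0, 0.0] [0.001, -0.301, 1.945]
[0.0, 0.0, 0.0] [0.001, -0.375, 2.22]
[0.0, 0.0, 0.0] [0.001, -0.418, 2.472]
```

View pics/c2.png

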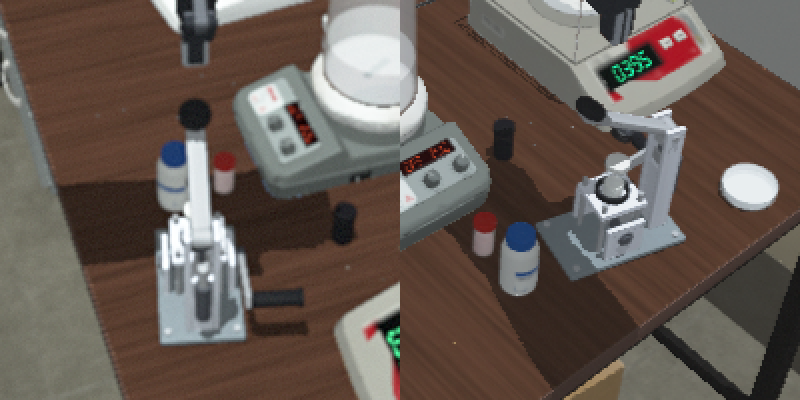

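```bash
python3 -c "
from h import *
o=bot.get_obs();print(o['time'],o['ee_pos'],o['tcp_rot'],o['wrist_force'])"
```

```text
2.9 [ 0.47774099 -0.12071421  0.25494652] [-1.79436096e+02  1.15872282e-02 -1.44782740e+01] [-0.52019417 -0.1771986   0.33942655]
```

```bash
cat >> h.py <<'E'
def stepsm(targets,rpy0=None,p0=None):
    o=bot.get_obs(); R0=rot(o['tcp_rot'] if rpy0 is None else rpy0); p0=o['ee_pos'] if p0 is None else np.array(p0)
    for t in targets:
        print(np.round(Ro.from_matrix(R0.T@rot([180,0,t[3]])).as_rotvec(),3).tolist(),np.round(R0.T@(np.array(t[:3])-p0)/.04,2).tolist())
E
python3 - <<'E'
from h import *
q=np.load('q1.npy')
T=[[*P2W(q,[0,.038,z])[0],-15.4] for z in (.24,.215)]
for h in (0,.1,.2,.3,.4,.49,.53):
    a=.5-h; T.append([*P2W(q,[0,-.055+.113*np.cos(a)-.013*np.sin(a),.142+.113*np.sin(a)+.013*np.cos(a)])[0],-15.4])
stepsm(T)
E
```

```text
[-0.01, 0.0, 0.016] [0.02, -0.26, 0.38]
[-0.01, 0.0, 0.016] [0.02, -0.26, 1.0]
[-0.01, 0.0, 0.016] [0.02, -0.25, 1.19]
[-0.01, 0.0, 0.016] [0.03, -0.4, 1.43]
[-0.01, 0.0, 0.016] [0.03, -0.53, 1.68]
[-0.01, 0.0, 0.016] [0.03, -0.63, 1.95]
[-0.01, 0.0, 0.016] [0.03, -0.7, 2.23]
[-0.01, 0.0, 0.016] [0.03, -0.74, 2.48]
[-0.01, 0.0, 0.016] [0.03, -0.75, 2.59]
```

Emit:
step_arm(
  dr=[
    [-0.01,0,0.016],
    [-0.01,0,0.016],
    [-0.01,0,0.016],
    [-0.01,0,0.016],
    [-0.01,0,0.016],
    [-0.01,0,0.016],
    [-0.01,0,0.016],
    [-0.01,0,0.016],
  ],
  xyz=[
    [0.02,-0.26,0.2],
    [0.02,-0.26,0.5],
    [0.02,-0.26,0.8],
    [0.02,-0.26,1.0],
    [0.02,-0.26,1.2],
    [0.02,-0.33,1.3],
    [0.02,-0.4,1.43],
    [0.02,-0.4,1.43],
  ],
  gripper=[0,0,0,0,0,0,0,0],
)

```text
time: 3.7
ee_pos: [0.4797, -0.1179, 0.1971]
tcp_rot: [-179.4, 0.0, -14.1]
wrist_force: [-1.2, -0.5, 0.1]
opening: -0.0003
```

```bash
python3 - <<'E'
from h import *
o=bot.get_obs();print(o['ee_pos'],o['tcp_rot'],o['wrist_force'])
q=np.load('q1.npy')
T=[]
for h in (.1,.2,.3,.4,.49,.53):
    a=.5-h; T.append([*P2W(q,[0,-.055+.113*np.cos(a)-.013*np.sin(a),.142+.113*np.sin(a)+.013*np.cos(a)])[0],-15.4])
stepsm(T)
p=bot.camera('side');save('d3',p['image'][200:420,230:430].repeat(3,0).repeat(3,1)[:600])
p=bot.camera('scene');save('s3',p['image'][130:330,300:500].repeat(3,0).repeat(3,1))
A=cv2.imread('pics/d3.png');B=cv2.imread('pics/s3.png');cv2.imwrite('pics/c3.png',cv2.resize(np.hstack([A,B]),(800,400)))
E
```

```text
[ 0.47965414 -0.11786596  0.19714001] [-1.79368022e+02  4.71176409e-02 -1.41498583e+01] [-1.20173918 -0.49087809  0.12881266]
[-0.011, 0.001, 0.022] [-0.0, -0.34, -0.02]
[-0.011, 0.001, 0.022] [0.0, -0.46, 0.24]
[-0.011, 0.001, 0.022] [0.0, -0.56, 0.5]
[-0.011, 0.001, 0.022] [0.01, -0.63, 0.78]
[-0.011, 0.001, 0.022] [0.01, -0.67, 1.03]
[-0.011, 0.001, 0.022] [0.01, -0.68, 1.15]
```

View pics/c3.png

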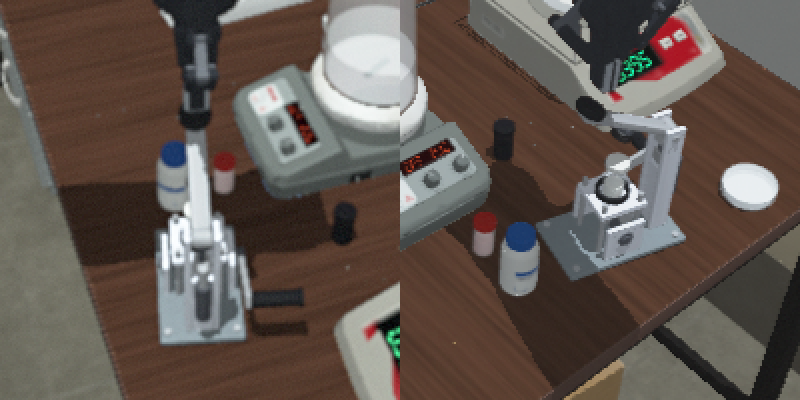

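```bash
python3 - <<'E'
from h import *
o=bot.get_obs();print(o['q'].round(2),o['qd'].round(2),o['joint_efforts'].round(2),o['wrist_force'],o['torque'],o['ee_pos'],o['tcp_rot'])
p=bot.camera('wrist');save('w3',p['image']);np.save('wrist3.npy',p,allow_pickle=True)
E
```

```text
[-14.22  -2.77   1.66  94.44   0.63 179.94] [-0.02 -0.02  0.37  0.05 -0.12 -0.11] [ 2.000e-02 -4.316e+01  4.609e+01 -5.000e-02  4.000e-02 -0.000e+00] [1.14344107 0.31209607 0.52069196] [-0.02989891  0.0167114   0.0052237 ] [ 0.47981145 -0.11801266  0.19785356] [-1.79372326e+02  2.38600912e-03 -1.41601869e+01]
```

View pics/w3.png

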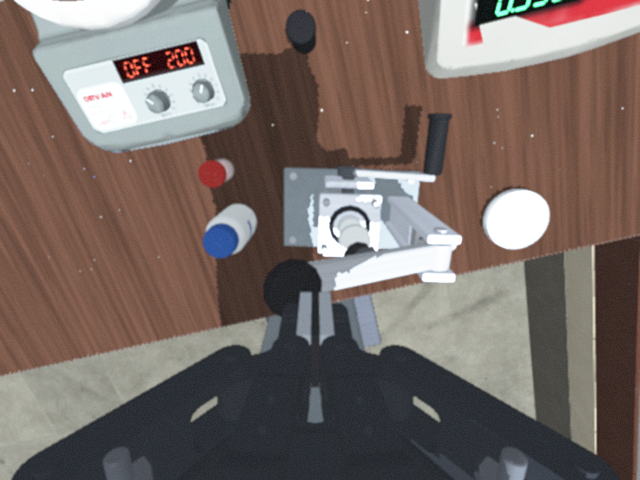

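```bash
python3 - <<'E'
from h import *
o=bot.get_obs();q=np.load('q1.npy')
pw=np.load('wrist3.npy',allow_pickle=True).item()
print('cam',-pw['R'].T@pw['t'],'tcp px',proj(pw,o['ee_pos']))
for h in (0,.05,.1,.15):
    a=.5-h
    for yo in (0,): print(h,proj(pw,P2W(q,[0,-.055+.113*np.cos(a)-.013*np.sin(a),.142+.113*np.sin(a)+.013*np.cos(a)])[0]))
a=cv2.imread('pics/w3.png')[220:340,230:400];cv2.imwrite('pics/w3c.png',cv2.resize(a,None,fx=4,fy=4,interpolation=cv2.INTER_CUBIC))
p=bot.camera('scene');save('s4',cv2.resize(p['image'][130:230,380:460],None,fx=7,fy=6,interpolation=cv2.INTER_CUBIC))
E
```

```text
cam [ 0.55613659 -0.13968321  0.3706064 ] tcp px [[313.99067218 283.4043376 ]]
0 [[299.23788454 291.90791061]]
0.05 [[293.75208521 287.82054793]]
0.1 [[288.99291189 283.82087547]]
0.15 [[284.92963975 279.92070086]]
```

View pics/w3c.png

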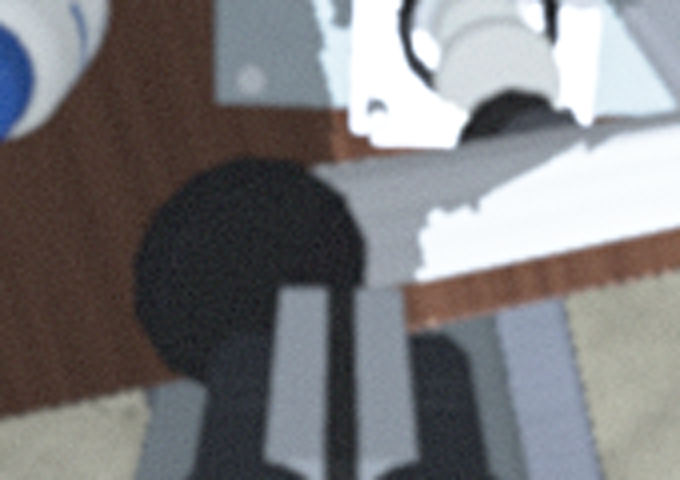

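View pics/s4.png

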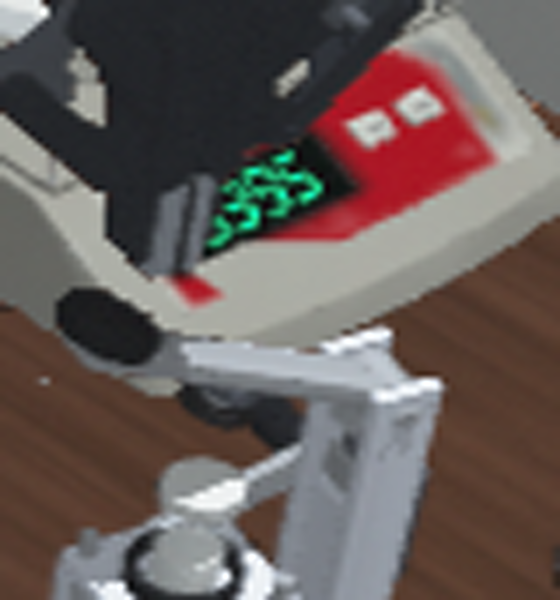

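```bash
python3 - <<'E'
from h import *
q=np.load('q1.npy');L=lambda n:np.load(n+'.npy',allow_pickle=True).item()
ob=[(L('scene0'),(395.4,184.2)),(L('side0'),(327.4,257)),(L('wrist1'),(21,124)),(L('wrist3'),(292,289))]
c,s=np.cos(q[2]),np.sin(q[2])
for use in ([0,1,3],[0,1,2],[0,1,2,3],[2,3]):
    f=lambda X:np.r_[tuple(proj(ob[i][0],X)[0]-ob[i][1] for i in use)]
    r=least_squares(f,[.48,-.11,.2]);d=r.x-[q[0],q[1],0];print(use,r.x.round(4),np.round([c*d[0]+s*d[1],-s*d[0]+c*d[1],d[2]],4),r.fun.round(1))
sc=ob[0][0]; t=bot.get_obs()['ee_pos']; print('tcp in scene',proj(sc,t),'side',proj(ob[1][0],t))
E
```

```text
[0, 1, 3] [ 0.4813 -0.1064  0.202 ] [-0.0011  0.042   0.202 ] [-0.2 -0.  -0.4 -0.2  0.1 -0.1]
[0, 1, 2] [ 0.4831 -0.1079  0.2007] [0.001  0.0411 0.2007] [-0.3 -0.4  0.8  0.6 -0.1  0.4]
[0, 1, 2, 3] [ 0.482  -0.1071  0.2016] [-0.0003  0.0415  0.2016] [-0.2 -0.2  0.1  0.1 -1.3  2.4  1.1 -1.8]
[2, 3] [ 0.482  -0.1072  0.2017] [-2.000e-04  4.150e-02  2.017e-01] [-1.4  2.3  1.1 -1.8]
tcp in scene [[399.93937522 183.48464137]] side [[328.38180185 262.66995779]]
```

```bash
python3 - <<'E'
from h import *
o=bot.get_obs();L=lambda n:np.load(n+'.npy',allow_pickle=True).item()
sc=L('scene0');sd=L('side0');w=L('wrist3');t=o['ee_pos']
for dz in (0,.005,.01,.015,.02): print(dz,proj(sc,t+[0,0,dz]),proj(w,t+[0,0,dz]),proj(sd,t+[0,0,dz]))
p=bot.camera('side');im=p['image'][220:300,290:370];save('d4',cv2.resize(im,None,fx=7,fy=7,interpolation=cv2.INTER_CUBIC))
print(-sc['R'].T@sc['t'],-sd['R'].T@sd['t'], o['opening'])
E
```

```text
0 [[399.93937522 183.48464137]] [[314.02322304 283.38018639]] [[328.38180185 262.66995779]]
0.005 [[400.21491488 181.53857734]] [[313.90578321 287.34788572]] [[328.37600899 260.75332354]]
0.01 [[400.49224682 179.57983739]] [[313.78209545 291.52669401]] [[328.37017099 258.8217323 ]]
0.015 [[400.77138856 177.6082975 ]] [[313.65164682 295.93394424]] [[328.36428733 256.87500896]]
0.02 [[401.05235783 175.62383201]] [[313.51386661 300.58892307]] [[328.35835747 254.91297568]]
[-0.06179544  0.53211625  0.95775912] [ 0.27681467 -0.69851215  0.81690315] 0.00019634459384746755
```

View pics/d4.png

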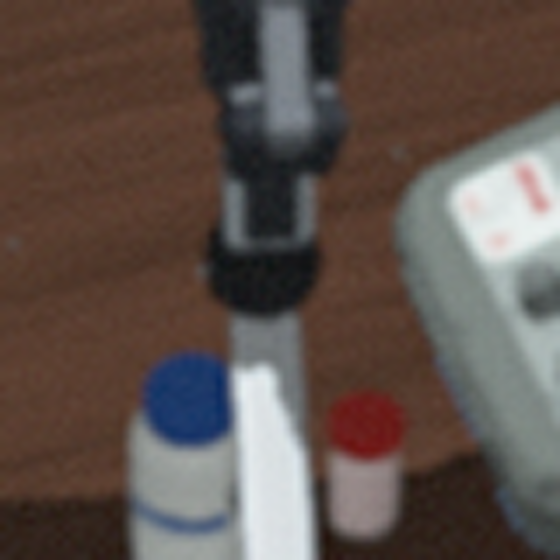

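```bash
python3 - <<'E'
from h import *
q=np.load('q1.npy')
stepsm([[*P2W(q,[0,.043,.205])[0],yw] for yw in (20,54)])
E
```

```text
[-0.011, -0.003, -0.596] [-0.01, -0.32, -0.17]
[-0.01, -0.007, -1.19] [-0.01, -0.32, -0.17]
```

Emit:
step_arm(
  dr=[
    [-0.011,0,-0.14],
    [-0.011,0,-0.28],
    [-0.011,0,-0.42],
    [-0.011,-0.003,-0.56],
    [-0.011,-0.004,-0.7],
    [-0.01,-0.005,-0.84],
    [-0.01,-0.006,-0.98],
    [-0.01,-0.006,-1.12],
  ],
  xyz=[
    [0,0,-0.2],
    [0,-0.1,-0.3],
    [0,-0.2,-0.3],
    [0,-0.3,-0.2],
    [0,-0.32,-0.17],
    [0,-0.32,-0.17],
    [0,-0.32,-0.17],
    [0,-0.32,-0.17],
  ],
  gripper=[0,0,0,0,0,0,0,0],
)

```text
time: 4.75
ee_pos: [0.483, -0.1058, 0.2048]
tcp_rot: [180.0, -0.0, 50.3]
wrist_force: [0.8, 0.0, -0.1]
opening: -0.0002
```

```bash
python3 - <<'E'
from h import *
o=bot.get_obs();print(o['ee_pos'],o['tcp_rot'],o['wrist_force'],o['q'].round(1))
q=np.load('q1.npy')
T=[]
yw=o['tcp_rot'][2]
for h in (.05,.1,.2,.3,.4,.49,.53):
    a=.5-h; T.append([*P2W(q,[0,-.055+.113*np.cos(a)-.013*np.sin(a),.142+.113*np.sin(a)+.013*np.cos(a)])[0],yw])
stepsm(T)
A=[]
for c,x,y in (('side',290,220),('scene',370,140)):
    p=bot.camera(c);A.append(cv2.resize(p['image'][y:y+80,x:x+80],None,fx=5,fy=5,interpolation=cv2.INTER_CUBIC))
save('c5',np.hstack(A))
E
```

```text
[ 0.4829864  -0.10575044  0.20482322] [ 1.79984240e+02 -3.40814190e-03  5.03367693e+01] [ 0.83227307  0.04372702 -0.09023257] [-12.3  -2.6   2.6  95.2  -0.  117.3]
[0.0, -0.0, -0.0] [-0.05, 0.01, 0.05]
[0.0, -0.0, -0.0] [0.02, -0.02, 0.17]
[0.0, -0.0, -0.0] [0.13, -0.07, 0.43]
[0.0, -0.0, -0.0] [0.23, -0.11, 0.69]
[0.0, -0.0, -0.0] [0.29, -0.14, 0.97]
[0.0, -0.0, -0.0] [0.33, -0.16, 1.22]
[0.0, -0.0, -0.0] [0.34, -0.16, 1.33]
```

View pics/c5.png

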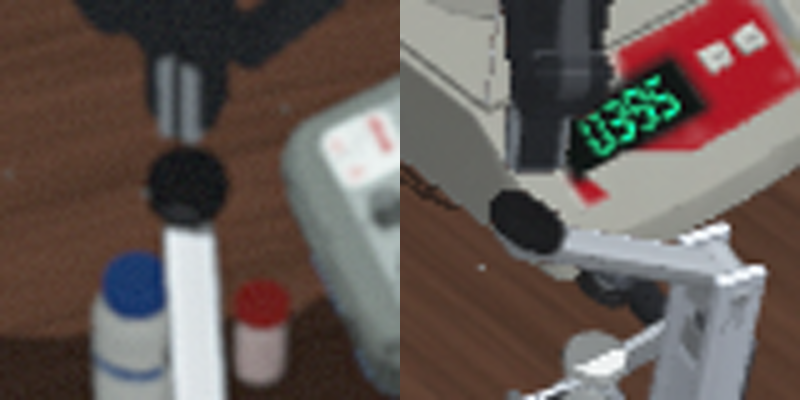

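Emit:
step_arm(
  dr=[
    [0,0,0],
    [0,0,0],
    [0,0,0],
    [0,0,0],
    [0,0,0],
    [0,0,0],
    [0,0,0],
    [0,0,0],
  ],
  xyz=[
    [-0.03,0,0.12],
    [-0.03,0,0.24],
    [-0.03,0,0.34],
    [0,0,0.44],
    [0.03,-0.02,0.54],
    [0.07,-0.04,0.64],
    [0.1,-0.06,0.74],
    [0.12,-0.07,0.8],
  ],
  gripper=[0,0,0,0,0,0,0,0],
)

```text
time: 5.65
ee_pos: [0.4844, -0.0999, 0.1733]
tcp_rot: [179.9, -0.1, 50.0]
wrist_force: [0.3, 1.7, 7.0]
opening: -0.0004
```

```bash
cat > look.py <<'E'
from h import *
import sys
o=bot.get_obs();print(o['time'],o['ee_pos'],o['tcp_rot'],o['wrist_force'],o['q'].round(1),o['opening'])
A=[]
for c,x,y in (('side',270,220),('scene',350,140)):
    p=bot.camera(c);A.append(cv2.resize(p['image'][y:y+133,x:x+133],None,fx=3,fy=3,interpolation=cv2.INTER_CUBIC))
    np.save(f'{c}_{sys.argv[1]}.npy',p,allow_pickle=True)
save(sys.argv[1],np.hstack(A))
E
python3 look.py c6
```

```text
5.65 [ 0.48440068 -0.09987835  0.17334073] [ 1.79911374e+02 -9.02929677e-02  4.99834717e+01] [0.30474205 1.66000905 7.03148469] [-11.7  -3.3  -1.5  91.6   0.  118.3] -0.0003824673620403516
```

View pics/c6.png

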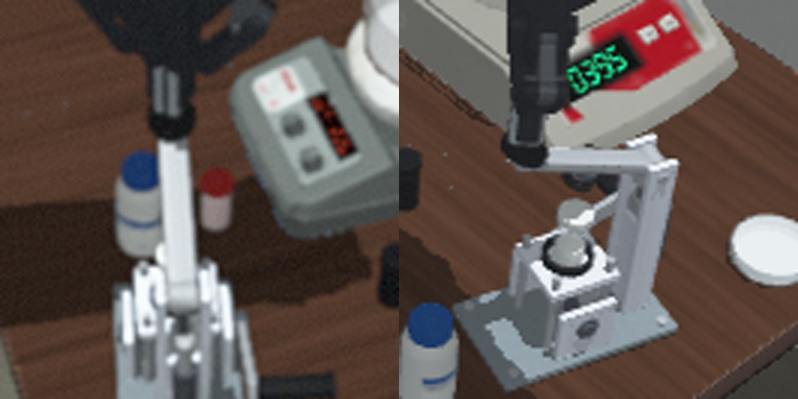

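Emit:
step_arm(
  dr=[
    [0,0,0],
    [0,0,0],
    [0,0,0],
    [0,0,0],
    [0,0,0],
    [0,0,0],
    [0,0,0],
    [0,0,0],
  ],
  xyz=[
    [0.03,-0.02,0.1],
    [0.06,-0.03,0.2],
    [0.1,-0.04,0.3],
    [0.13,-0.05,0.4],
    [0.16,-0.06,0.5],
    [0.18,-0.07,0.6],
    [0.2,-0.08,0.7],
    [0.2,-0.08,0.75],
  ],
  gripper=[0,0,0,0,0,0,0,0],
)

```text
time: 6.55
ee_pos: [0.4862, -0.092, 0.1418]
tcp_rot: [-180.0, 0.0, 50.0]
wrist_force: [0.0, -0.2, 0.2]
opening: -0.0002
```

```bash
python3 look.py c7
```

```text
6.55 [ 0.48622548 -0.092021    0.14183198] [-1.79955791e+02  3.82715703e-02  5.00015613e+01] [ 0.03262369 -0.24211264  0.1511648 ] [-10.7  -3.3  -5.1  88.3  -0.  119.3] -0.00023566355047538912
```

View pics/c7.png

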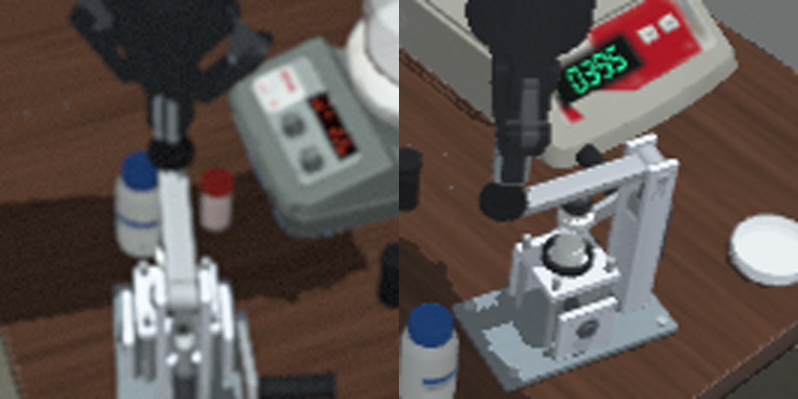

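```bash
python3 - <<'E'
from h import *
q=np.load('q1.npy')
stepsm([[*P2W(q,[.06,.03,.21])[0],100],[*P2W(q,[.070,-.070,.21])[0],164.6]])
E
```

```text
[-0.001, 0.0, -0.873] [0.01, 1.65, -1.7]
[-0.001, -0.0, -2.0] [-2.16, 2.92, -1.7]
```

Emit:
step_arm(
  dr=[
    [0,0,0],
    [0,0,-0.1],
    [0,0,-0.24],
    [0,0,-0.38],
    [0,0,-0.52],
    [0,0,-0.66],
    [0,0,-0.8],
    [0,0,-0.94],
  ],
  xyz=[
    [0,0,-0.8],
    [0,0,-1.6],
    [0,0.4,-1.75],
    [0,0.8,-1.75],
    [0,1.2,-1.75],
    [0,1.6,-1.75],
    [-0.3,1.8,-1.75],
    [-0.7,2.0,-1.75],
  ],
  gripper=[0,0,0,0,0,0,0,0],
)

```text
time: 7.45
ee_pos: [0.5302, -0.1653, 0.2123]
tcp_rot: [-180.0, -0.0, 104.2]
wrist_force: [0.1, -1.2, 1.0]
opening: 0.0001
```

```bash
python3 look.py c8; python3 - <<'E'
from h import *
q=np.load('q1.npy')
stepsm([[*P2W(q,[.070,-.070,.21])[0],164.6],[*P2W(q,[.070,-.070,.12])[0],164.6]])
E
```

```text
7.45 [ 0.5301621  -0.16530945  0.21230121] [-1.79975765e+02 -1.06735656e-02  1.04230195e+02] [ 0.09802338 -1.19344427  1.02357444] [-17.3   6.   12.2  96.3  -0.   58.5] 9.248050232479968e-05
[-0.001, 0.0, -1.058] [-1.56, -0.63, 0.06]
[-0.001, 0.0, -1.058] [-1.56, -0.63, 2.31]
```

View pics/c8.png

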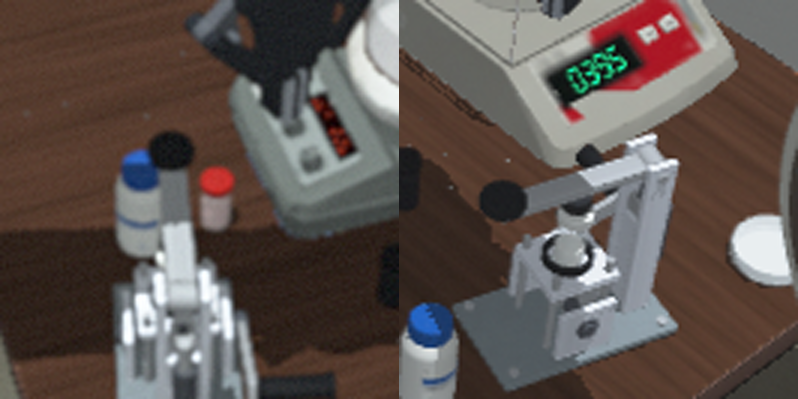

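```bash
python3 - <<'E'
from h import *
q=np.load('q1.npy');L=lambda n:np.load(n+'.npy',allow_pickle=True).item()
sc=L('scene0');sd=L('side0')
for h in (.3,.4,.45,.5):
    a=.5-h;X=P2W(q,[0,-.055+.113*np.cos(a)-.013*np.sin(a),.142+.113*np.sin(a)+.013*np.cos(a)])[0];print(h,proj(sc,X),proj(sd,X))
f=lambda X:np.r_[proj(sc,X)[0]-(383.7,207.3),proj(sd,X)[0]-(327.3,270)]
r=least_squares(f,[.48,-.11,.2]);c,s=np.cos(q[2]),np.sin(q[2]);d=r.x-[q[0],q[1],0];print(np.round([c*d[0]+s*d[1],-s*d[0]+c*d[1],d[2]],4),r.fun)
E
```

```text
0.3 [[388.62725468 194.92312357]] [[327.24872028 261.94485608]]
0.4 [[386.76100146 199.47050593]] [[327.16491072 264.86840076]]
0.45 [[386.02039776 201.69908313]] [[327.13842079 266.49491403]]
0.5 [[385.40937874 203.88959181]] [[327.1220774  268.22493366]]
[0.0004 0.061  0.1467] [-0.07556512 -0.07696127 -0.08269099  0.07044051]
```

Emit:
step_arm(
  dr=[
    [0,0,-0.14],
    [0,0,-0.28],
    [0,0,-0.42],
    [0,0,-0.56],
    [0,0,-0.7],
    [0,0,-0.84],
    [0,0,-0.98],
    [0,0,-1.058],
  ],
  xyz=[
    [-0.3,-0.1,0],
    [-0.6,-0.2,0],
    [-0.9,-0.3,0],
    [-1.2,-0.45,0],
    [-1.4,-0.55,0],
    [-1.56,-0.63,0.3],
    [-1.56,-0.63,0.8],
    [-1.56,-0.63,1.3],
  ],
  gripper=[0,0.3,0.6,0.6,0.6,0.6,0.6,0.6],
)

```text
time: 8.35
ee_pos: [0.5205, -0.2315, 0.1603]
tcp_rot: [-180.0, 0.0, 164.6]
wrist_force: [0.1, 0.0, 0.3]
opening: 0.0512
```

```bash
python3 look.py c9; python3 - <<'E'
from h import *
q=np.load('q1.npy')
stepsm([[*P2W(q,[.070,-.070,.16])[0],164.6],[*P2W(q,[.070,-.070,.04])[0],164.6]])
p=bot.camera('wrist');save('w9',p['image']);np.save('wrist9.npy',p,allow_pickle=True)
print(proj(p,P2W(q,np.array([[70,-70,63],[95,-70,63],[45,-70,63]])/1e3)))
E
```

```text
8.35 [ 0.52049605 -0.23148318  0.16033235] [-1.79995025e+02  4.90053434e-02  1.64568030e+02] [0.13214563 0.03110669 0.31404527] [-24.    7.    7.5  90.5   0.   -8.5] 0.05124690288193605
[0.001, -0.004, -0.004] [-0.04, -0.06, -0.05]
[0.001, -0.004, -0.004] [-0.05, -0.06, 2.95]
[[312.98019834 234.40571835]
 [313.18908828 263.41587699]
 [312.75946091 203.77330275]]
```

View pics/c9.png

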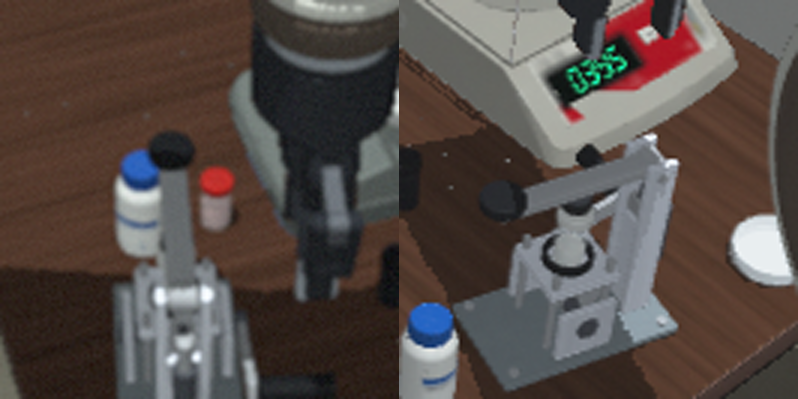

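View pics/w9.png

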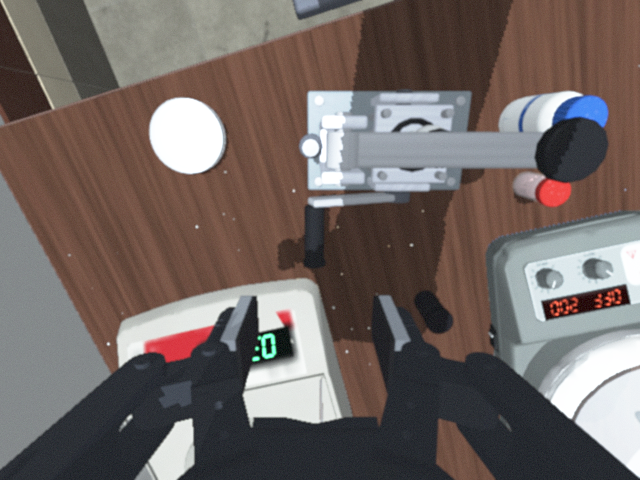

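Emit:
step_arm(
  dr=[
    [0,0,0],
    [0,0,0],
    [0,0,0],
    [0,0,0],
    [0,0,0],
    [0,0,0],
    [0,0,0],
    [0,0,0],
  ],
  xyz=[
    [-0.04,-0.05,0.4],
    [-0.04,-0.05,0.9],
    [-0.04,-0.05,1.4],
    [-0.04,-0.05,1.9],
    [-0.04,-0.05,2.3],
    [-0.04,-0.05,2.7],
    [-0.04,-0.05,3.05],
    [-0.04,-0.05,3.05],
  ],
  gripper=[0.6,0.6,0.6,0.6,0.6,0.6,0.6,0.6],
)

```text
time: 9.3
ee_pos: [0.5208, -0.2335, 0.0376]
tcp_rot: [180.0, -0.1, 164.4]
wrist_force: [-0.3, 0.3, -0.6]
opening: 0.0513
```

```bash
python3 - <<'E'
from h import *
o=bot.get_obs();print(o['time'],o['ee_pos'],o['tcp_rot'],o['wrist_force'])
A=[cv2.resize(bot.camera('side')['image'][270:400,300:430],(390,390),interpolation=cv2.INTER_CUBIC)]
p=bot.camera('wrist');A.append(cv2.resize(p['image'][120:380,180:440],(390,390)))
save('c10',np.hstack(A))
E
```

```text
9.3 [ 0.52080931 -0.2335126   0.03760216] [ 1.79987323e+02 -1.03654705e-01  1.64362372e+02] [-0.26478484  0.30598205 -0.59733831]
```

View pics/c10.png

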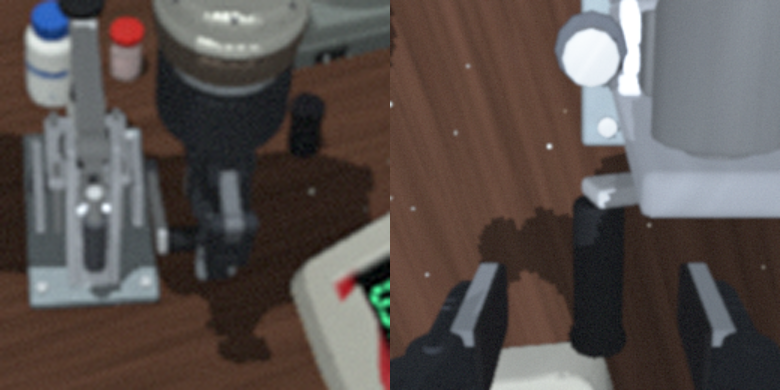

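Emit:
step_arm(
  dr=[
    [0,0,0],
    [0,0,0],
    [0,0,0],
    [0,0,0],
    [0,0,0],
    [0,0,0],
    [0,0,0],
    [0,0,0],
  ],
  xyz=[
    [0,0,0.12],
    [0,0,0.12],
    [0,0,0.12],
    [0,0,0.12],
    [0,0,0.12],
    [0,0,0.12],
    [0,0,0.12],
    [0,0,0.12],
  ],
  gripper=[0.6,0.4,0.2,0,0,0,0,0],
  squeeze=40,
)

```text
time: 10.2
ee_pos: [0.5218, -0.2327, 0.0343]
tcp_rot: [179.9, 0.0, 164.5]
wrist_force: [1.4, 6.8, 2.1]
opening: 0.0138
```

```bash
python3 - <<'E'
from h import *
o=bot.get_obs();print(o['time'],o['ee_pos'],o['tcp_rot'],o['wrist_force'],o['opening'])
A=[cv2.resize(bot.camera('side')['image'][270:400,300:430],(390,390),interpolation=cv2.INTER_CUBIC)]
p=bot.camera('wrist');A.append(cv2.resize(p['image'][120:380,180:440],(390,390)))
save('c11',np.hstack(A))
q=np.load('q1.npy');yw=o['tcp_rot'][2]; cmd0=o['ee_pos']
q3=P2W(q,[0,0,0])[0]
c,s=np.cos(q[2]),np.sin(q[2])
d=cmd0-q3; print('press',c*d[0]+s*d[1],-s*d[0]+c*d[1])
T=[]
for b in np.arange(1.2,-.01,-.1):
    dy=.075*(np.sin(1.2)-np.sin(b));dz=.075*(np.cos(b)-np.cos(1.2)); T.append([*(cmd0+[-s*dy,c*dy,dz]),164.6])
stepsm(T)
E
```

```text
10.2 [ 0.52178665 -0.23268203  0.03429859] [1.79861763e+02 3.01411295e-02 1.64527403e+02] [1.36355016 6.75757748 2.08280169] 0.013770168242956519
press 0.07140969714618732 -0.06897018626609788
[0.002, 0.001, -0.001] [0.0, -0.0, 0.0]
[0.002, 0.001, -0.001] [0.0, 0.08, -0.17]
[0.002, 0.001, -0.001] [0.0, 0.17, -0.33]
[0.002, 0.001, -0.001] [0.0, 0.28, -0.48]
[0.002, 0.001, -0.001] [0.0, 0.4, -0.63]
[0.002, 0.001, -0.001] [0.0, 0.54, -0.75]
[0.002, 0.001, -0.001] [0.0, 0.69, -0.87]
[0.002, 0.001, -0.001] [0.0, 0.85, -0.96]
[0.002, 0.001, -0.001] [0.0, 1.02, -1.04]
[0.002, 0.001, -0.001] [0.0, 1.2, -1.11]
[0.002, 0.001, -0.001] [0.0, 1.38, -1.15]
[0.002, 0.001, -0.001] [0.0, 1.56, -1.18]
[0.002, 0.001, -0.001] [0.0, 1.75, -1.19]
```

View pics/c11.png

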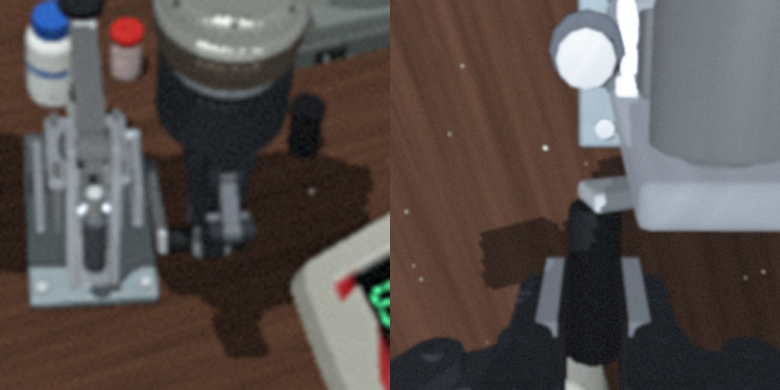

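Emit:
step_arm(
  dr=[
    [0,0,0],
    [0,0,0],
    [0,0,0],
    [0,0,0],
    [0,0,0],
    [0,0,0],
    [0,0,0],
    [0,0,0],
  ],
  xyz=[
    [0,0.08,-0.17],
    [0,0.17,-0.33],
    [0,0.28,-0.48],
    [0,0.4,-0.63],
    [0,0.54,-0.75],
    [0,0.69,-0.87],
    [0,0.69,-0.87],
    [0,0.69,-0.87],
  ],
  gripper=[0,0,0,0,0,0,0,0],
)

```text
time: 11.1
ee_pos: [0.5287, -0.2074, 0.0686]
tcp_rot: [-180.0, 0.0, 164.5]
wrist_force: [3.8, -0.6, -6.5]
opening: 0.0135
```

```bash
python3 look.py c12
```

```text
11.1 [ 0.52874532 -0.2074121   0.06861329] [-1.79967095e+02  1.01999670e-02  1.64495057e+02] [ 3.82989155 -0.64663609 -6.51555767] [-21.4   6.9  -2.7  80.4  -0.   -5.9] 0.013491167371707306
```

View pics/c12.png

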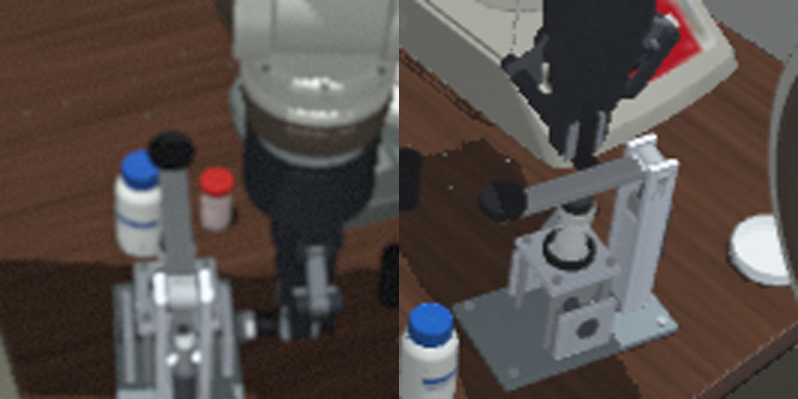

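Emit:
step_arm(
  dr=[
    [0,0,0],
    [0,0,0],
    [0,0,0],
    [0,0,0],
    [0,0,0],
    [0,0,0],
    [0,0,0],
    [0,0,0],
  ],
  xyz=[
    [0,0.16,-0.09],
    [0,0.33,-0.17],
    [0,0.51,-0.24],
    [0,0.69,-0.28],
    [0,0.87,-0.31],
    [0,1.06,-0.32],
    [0,1.06,-0.32],
    [0,1.06,-0.32],
  ],
  gripper=[0,0,0,0,0,0,0,0],
)

```text
time: 12.0
ee_pos: [0.5404, -0.1666, 0.0823]
tcp_rot: [-180.0, 0.1, 164.5]
wrist_force: [2.3, -4.0, 3.6]
opening: 0.0134
```

```bash
python3 look.py c13; python3 - <<'E'
from h import *
q=np.load('q1.npy');c,s=np.cos(q[2]),np.sin(q[2])
d=bot.get_obs()['ee_pos']-[q[0],q[1],0];print(c*d[0]+s*d[1],-s*d[0]+c*d[1])
p=bot.camera('wrist');save('w13',p['image']);np.save('wrist13.npy',p,allow_pickle=True)
E
```

```text
12.0 [ 0.54041795 -0.16664274  0.08231346] [-1.79965638e+02  8.44196461e-02  1.64496441e+02] [ 2.29722566 -3.98647778  3.6128257 ] [-17.1   6.3  -1.8  81.8  -0.   -1.6] 0.01336129598446987
0.07187576778576853 -0.0005803995453475298
```

View pics/c13.png

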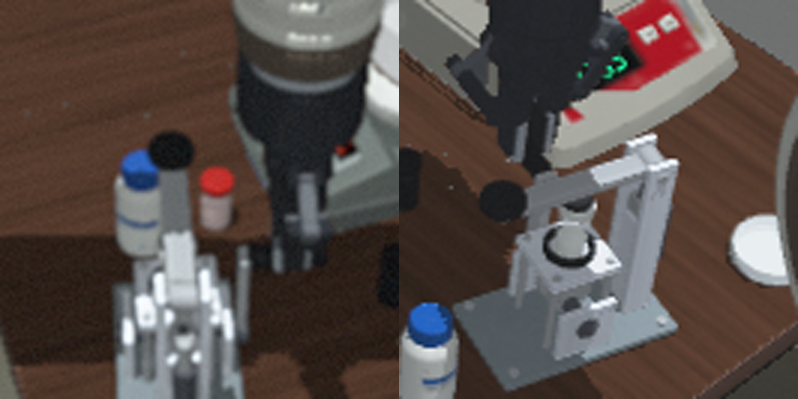

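View pics/w13.png

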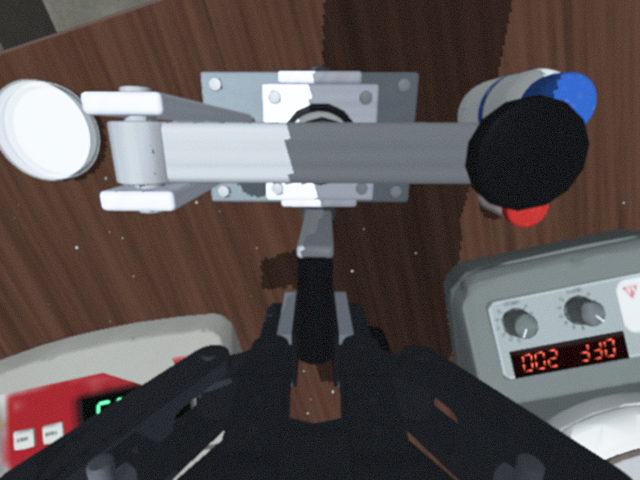

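```bash
python3 - <<'E'
from h import *
q=np.load('q1.npy');L=lambda n:np.load(n+'.npy',allow_pickle=True).item()
w=L('wrist13')
for b in (.15,0,-.15): print(b,[proj(w,P2W(q,[x,-.075*np.sin(b),.036+.075*np.cos(b)])[0]).round(1).tolist() for x in (.045,.095)])
A=[];ims=[L('scene_c8')['image'],L('scene_c13')['image']]
for im in ims: A.append(cv2.resize(im[185:235,380:430],None,fx=8,fy=8,interpolation=cv2.INTER_CUBIC))
save('c14',np.hstack(A))
E
```

```text
0.15 [[[292.1, 251.8]], [[294.5, 348.7]]]
0 [[[317.4, 252.4]], [[317.6, 349.7]]]
-0.15 [[[342.8, 251.7]], [[340.6, 348.6]]]
```

View pics/c14.png

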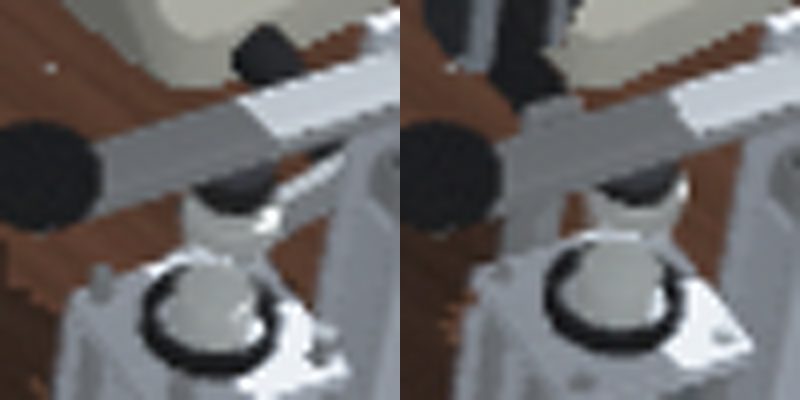

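```bash
python3 - <<'E'
import cv2
a=cv2.imread('pics/w13.png')[195:365,250:400];cv2.imwrite('pics/w13c.png',cv2.resize(a,None,fx=3.4,fy=3.4,interpolation=cv2.INTER_CUBIC))
E
```

```text
(no output)
```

View pics/w13c.png

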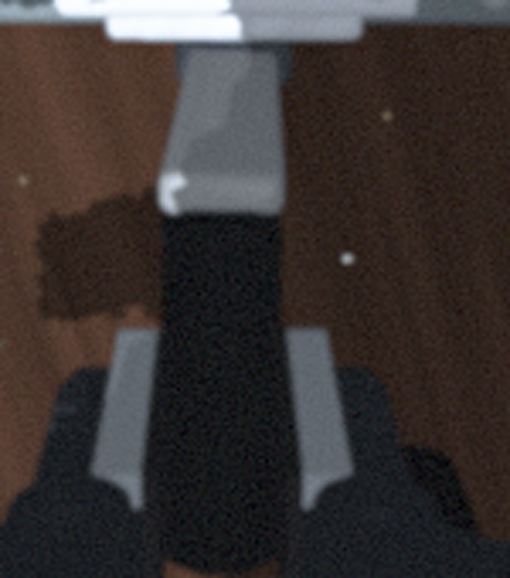

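Emit:
step_arm(
  dr=[
    [0,0,0],
    [0,0,0],
    [0,0,0],
    [0,0,0],
    [0,0,0],
    [0,0,0],
    [0,0,0],
    [0,0,0],
  ],
  xyz=[
    [0,0.02,0],
    [0,0.02,0],
    [0,0.02,0],
    [0,0.02,0],
    [0,0.02,0],
    [0,0.02,0],
    [0,0.02,0],
    [0,0.02,0],
  ],
  gripper=[0,0,0,0,0,0,0,0],
)

```text
time: 12.95
ee_pos: [0.5406, -0.1662, 0.0822]
tcp_rot: [-180.0, 0.1, 164.5]
wrist_force: [2.1, -4.4, 5.0]
opening: 0.0139
```

```bash
python3 look.py c15
```

```text
12.95 [ 0.5405738  -0.16623503  0.08222167] [-1.79981190e+02  8.53996375e-02  1.64455555e+02] [ 2.06766433 -4.42419727  4.97794451] [-17.1   6.3  -1.8  81.8  -0.   -1.5] 0.013937245823020144
```

View pics/c15.png

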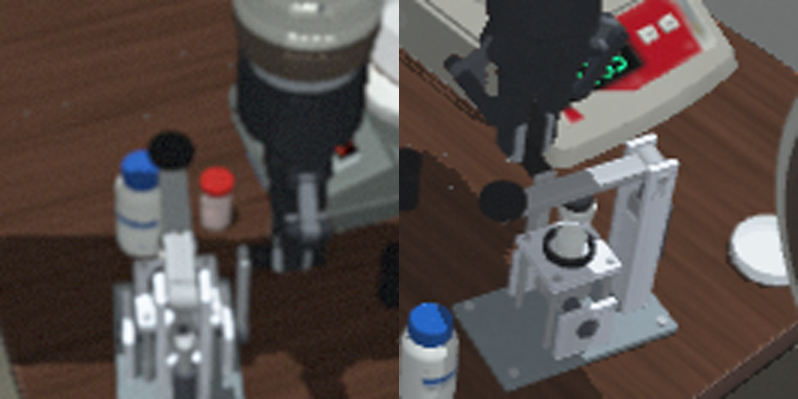

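The picture shows the hold-down arm level (paddle at about 384, 207 in the full scene picture). The vial is upright with its cap against the pad, the lever is upright and gripped, and the bystanders have not moved. I'm handing in.

```bash
python3 -c "
from workcell import bot
print(bot.job_done())"
```

```text
the job is handed in; nothing more can be done
None
```

I pushed the hold-down arm down at its paddle with the fingers shut until it snapped into its detent, then backed off. I then gripped the lever handle from above, swung it up to vertical, and handed in at about 13 s while still holding it.

**Last checks**
- **Hold-down arm:** it stayed level after I let go. The paddle was within a few mm of where it should be when fully down, and nothing was touching it.
- **Lever:** in the wrist picture it was within about 0.02 rad of upright before a final nudge of under 1 mm. The grip was steady at 13.9 mm opening, with about 4 to 5 N against the spring.
- **Platform and vial:** the platform rose about 3 pixels in the scene picture, roughly what a 9 mm lift should show. The vial stood upright with its cap at the pad.
- **Bystanders:** the bottle, dish and red-capped vial looked unmoved.
- **Not measured:** I judged the pad force and the exact lift only from the pictures.

**What disagreed**
- **Fingertip height:** with the fingers shut, the tips looked about 12 mm higher than the stated TCP. I allowed for this when pushing and gripping.
- **Last joint:** it reached its 180° limit on the first approach to the paddle, leaving the tool about 13 mm short. I turned the tool the other way for the rest of the job.
- **Grip opening:** it read about 14 mm on the 16 mm handle.

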